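# Put the washed moulds and scrapers away

## Task

Pull the wire tray of the low drying cabinet out by its handle until it locks, and stand every washed aluminium mould upright on the tray's floor, none on top of another. Then press the release pad and push the loaded tray fully home, and hang each scraper from the drainer by its hole on one of the pegs. Leave the steel cup and the press weight standing where they are.

Things in the scene. Friction and masses are not known exactly. Their poses are not given: they have to be found in the camera images.
- tray (a joint): travel of the wire tray on its slides, m: 0 fully home in the cabinet, grows as it is pulled out towards the robot, end stop at 0.184. Slide friction about 2 N. Once past 0.178 a spring catch pops up and locks it: it then cannot go back until the release is pressed
- release (a joint): black release pad on the tray's front, m: 0 popped up, grows as it is pressed down to its stop at 0.012. While the tray is in, the catch rail holds it about 0.006 down; it pops up to 0 when the tray locks. Pressing it down more than 0.006 (about 3 N; 4.5 N at its stop) frees the tray; once the tray has moved back 15 mm the rail holds the pad down by itself
- tray_floor (a point): point on top of the tray's inner floor (wire mesh), on its middle line; moves with the tray; x points into the cabinet, y left, z up. The floor runs from x = -40 to +200 mm, y = -125 to +125 mm; sides 45 mm high; front panel 12 mm thick, outer face at x = -52 mm, top 62 mm above the floor. Locked out, x = -40 to +138 mm lies open to the sky, the rest under the cabinet's roof (65 to 75 mm above)
- tray_handle (a point): middle of the tray's bow handle: a 12 mm round bar 110 mm long along the tray's y, 39 mm free gap between bar and front panel, 53 mm above the tray's inner floor; the release pad lies beside it to the right (-y)
- release_top (a point): centre of the top of the release pad, 44 mm (x) by 54 mm (y), in front of the tray's front panel: the panel's outer face is 24 mm behind (+x of) this point and rises 32 mm above the popped-up pad, so it can be pushed on while the pad is held down
- cabinet_front (a point): middle of the upper front edge of the low aluminium drying cabinet, 300 (x, to +x of here) x 310 (y) x 105 mm high, fixed; its front faces -x of this frame and the tray slides along that x. Two low white lids lie on its roof towards the back, 140 mm high in all
- mould1: washed mould: plain open-topped aluminium box 70 (its x) x 56 (its y) x 50 mm high, walls 4 mm, 150 g, standing upright; origin at the centre of its underside. May be absent
- mould2: washed mould: plain open-topped aluminium box 70 (its x) x 56 (its y) x 50 mm high, walls 4 mm, 150 g, standing upright; origin at the centre of its underside. May be absent
- mould3: washed mould: plain open-topped aluminium box 70 (its x) x 56 (its y) x 50 mm high, walls 4 mm, 150 g, standing upright; origin at the centre of its underside. May be absent
- mould4: washed mould: plain open-topped aluminium box 70 (its x) x 56 (its y) x 50 mm high, walls 4 mm, 150 g, standing upright; origin at the centre of its underside. May be absent
- scraper1: bench scraper: steel blade 4 mm thick (its x), 90 mm wide (its y), from z 0 to 97 mm, with a black plastic grip bar on top 20 mm thick (x), 90 mm wide, z 97 to 127 mm; 280 g; origin at the centre of the blade's lower edge, z up along the tool. At the start it stands upright in the drainer, blade 40 mm deep in a 6 mm slot, and must be drawn straight up about 50 mm. May be absent
- scraper1_eye (a point): centre of the round 28 mm hanging hole through this scraper's blade, on its middle line, 73 mm above its lower edge; the hole's axis is the scraper's x
- scraper2: bench scraper: steel blade 4 mm thick (its x), 90 mm wide (its y), from z 0 to 97 mm, with a black plastic grip bar on top 20 mm thick (x), 90 mm wide, z 97 to 127 mm; 280 g; origin at the centre of the blade's lower edge, z up along the tool. At the start it stands upright in the drainer, blade 40 mm deep in a 6 mm slot, and must be drawn straight up about 50 mm. May be absent
- scraper2_eye (a point): centre of the round 28 mm hanging hole through this scraper's blade, on its middle line, 73 mm above its lower edge; the hole's axis is the scraper's x
- drainer: fixed grey draining block 80 (x) x 220 (y) x 52 mm high with a slot along y at the left and at the right (y +-55 mm) where the scrapers stand; slot floor 12 mm high; origin at the centre of its underside
- steel_cup: steel cup 72 mm wide, 60 mm high: not part of the job, leave standing where it is; origin at the centre of its underside
- weight: dark steel press weight, a block 90 x 70 x 30 mm: not part of the job, leave standing where it is; origin at the centre of its underside
- peg1 (a point): middle of the left (+y) of two 10 mm round hanging pegs, 114 mm apart, on the fixed peg stand, 140 mm above the table. The peg runs along this frame's x: its free end points to -x (towards the robot), 45 mm from here and 6 mm HIGHER than here; it comes out of a post 14 mm thick whose front face is 38 mm to +x of here and whose top is 2 mm above here
- peg2 (a point): middle of the right (-y) of two 10 mm round hanging pegs, 114 mm apart, on the fixed peg stand, 140 mm above the table. The peg runs along this frame's x: its free end points to -x (towards the robot), 45 mm from here and 6 mm HIGHER than here; it comes out of a post 14 mm thick whose front face is 38 mm to +x of here and whose top is 2 mm above here

How it is judged:
On the way, in this order (a step that is already met when the one before it is completed fails the run):
1. the tray is pulled out and locked (value of joint tray above 0.172 m and value of joint release below 0.003 m), for 0.2 s.
2. every mould stands on the floor of the locked-out tray, let go (value of joint tray above 0.165 m and x of mould1 in the frame of tray_floor between -0.025 and 0.185 m and y of mould1 in the frame of tray_floor between -0.11 and 0.11 m and z of mould1 in the frame of tray_floor between -0.006 and 0.012 m and angle between each of mould1, mould2, mould3, mould4's own z axis and vertical below 0.15 rad and contact force between the fingers and mould1 below 0.3 N and x of mould2 in the frame of tray_floor between -0.025 and 0.185 m and y of mould2 in the frame of tray_floor between -0.11 and 0.11 m and z of mould2 in the frame of tray_floor between -0.006 and 0.012 m and contact force between the fingers and mould2 below 0.3 N and x of mould3 in the frame of tray_floor between -0.025 and 0.185 m and y of mould3 in the frame of tray_floor between -0.11 and 0.11 m and z of mould3 in the frame of tray_floor between -0.006 and 0.012 m and contact force between the fingers and mould3 below 0.3 N and x of mould4 in the frame of tray_floor between -0.025 and 0.185 m and y of mould4 in the frame of tray_floor between -0.11 and 0.11 m and z of mould4 in the frame of tray_floor between -0.006 and 0.012 m and contact force between the fingers and mould4 below 0.3 N), for 0.3 s.
3. the tray is fully home with the moulds in it (value of joint tray below 0.006 m and x of mould1 in the frame of tray_floor between -0.025 and 0.185 m and y of mould1 in the frame of tray_floor between -0.11 and 0.11 m and z of mould1 in the frame of tray_floor between -0.006 and 0.012 m and angle between each of mould1, mould2, mould3, mould4's own z axis and vertical below 0.15 rad and contact force between the fingers and mould1 below 0.3 N and x of mould2 in the frame of tray_floor between -0.025 and 0.185 m and y of mould2 in the frame of tray_floor between -0.11 and 0.11 m and z of mould2 in the frame of tray_floor between -0.006 and 0.012 m and contact force between the fingers and mould2 below 0.3 N and x of mould3 in the frame of tray_floor between -0.025 and 0.185 m and y of mould3 in the frame of tray_floor between -0.11 and 0.11 m and z of mould3 in the frame of tray_floor between -0.006 and 0.012 m and contact force between the fingers and mould3 below 0.3 N and x of mould4 in the frame of tray_floor between -0.025 and 0.185 m and y of mould4 in the frame of tray_floor between -0.11 and 0.11 m and z of mould4 in the frame of tray_floor between -0.006 and 0.012 m and contact force between the fingers and mould4 below 0.3 N), for 0.2 s.
At the end, for the whole second after the job is handed in: The tray is within 6 mm of fully home with every mould upright (within 0.15 rad) on its floor, none stacked; every scraper hangs at rest with a peg through its hole, within 0.4 rad of upright, let go (all of step 3 and velocity of joint tray below 0.01 m/s and ((x of scraper1_eye in the frame of peg1 between -0.042 and 0.045 m and y of scraper1_eye in the frame of peg1 between -0.016 and 0.016 m and z of scraper1_eye in the frame of peg1 between -0.022 and 0.016 m) or (x of scraper1_eye in the frame of peg2 between -0.042 and 0.045 m and y of scraper1_eye in the frame of peg2 between -0.016 and 0.016 m and z of scraper1_eye in the frame of peg2 between -0.022 and 0.016 m)) and angle between each of scraper1, scraper2's own z axis and vertical below 0.4 rad and contact force between each of scraper1, scraper2 and the fingers below 0.3 N and linear speed of each of scraper1, scraper2 below 0.06 m/s and ((x of scraper2_eye in the frame of peg1 between -0.042 and 0.045 m and y of scraper2_eye in the frame of peg1 between -0.016 and 0.016 m and z of scraper2_eye in the frame of peg1 between -0.022 and 0.016 m) or (x of scraper2_eye in the frame of peg2 between -0.042 and 0.045 m and y of scraper2_eye in the frame of peg2 between -0.016 and 0.016 m and z of scraper2_eye in the frame of peg2 between -0.022 and 0.016 m))); the robot touches nothing.
It fails at once if the steel cup is knocked over or shoved more than 8 cm (distance of steel_cup from where it was at the start of the episode above 0.08 m or angle between steel_cup's own z axis and vertical above 0.6 rad).
It fails at once if the press weight is knocked over or shoved more than 8 cm (distance of weight from where it was at the start of the episode above 0.08 m or angle between weight's own z axis and vertical above 0.6 rad).
Of mould1, mould2, mould3, mould4 only 2 to 4 are there at a start; the rules pass over those that are not, and their reading is None.
Of scraper1, scraper2 only 1 to 2 are there at a start; the rules pass over those that are not, and their reading is None.
At some moment in a run one of mould1, mould2, mould3, mould4 may be knocked a few centimetres aside while the robot is not near it.
It also fails if it takes over 210 s, if anything falls off the work surface, if the arm or the gripper's body presses on something with over 40 N, if the wrist force passes 120 N, or if a joint passes its speed limit or range.

## Robot

A 7-joint arm with a two-finger parallel gripper is mounted at the origin on the work surface. World frame = base frame: x ahead of the robot, y to its left, z up, the work surface at z = 0. Lengths are in m, angles in rad, forces in N, time in s.
With the tool pointing down it reaches from about 0.425 to 0.95 m from the base axis. Payload 4.7 kg.
Tool frame: the origin (TCP) lies on the centre line of the jaws, within the pads' length; the fingertips stand robot.nose_length ahead of it and the grasp point (between the pads) lies 8 mm behind it (robot.nose_length is the distance from the TCP to the fingertips, in m); z points along the fingers, x is the direction in which the jaws open and shut, and the axes are right-handed (so a half turn about z gives the same grasp; the last joint's range is limited). The gripper opens to 85 mm and grips with 20 to 120 N. Pads are 22 mm wide; open, the fingers measure 114 mm over their backs; the gripper's body (76 mm by 85 mm) begins 54 mm behind the grasp point. The pads swing forward as they close: fully open they stand 13 mm farther back than shut.
Start: joints at [-1.229, 0.469, -0.049, 1.532, 0.024, 1.141, -0.082], TCP at [0.245, 0.629, 0.242] pointing down, gripper open.
Joint ranges: [-2.59, 2.59], [-0.33, 1.99], [-1.39, 1.29], [0.1, 2.45], [-1.04, 4.18], [0.21, 1.99], [-2.66, 2.66]. Speed limits (rad/s): [2.57, 2.57, 3.14, 3.14, 3.14, 3.14, 3.14].

## Interface

Orientations are given as [roll, pitch, yaw] about the fixed x, y, z axes, in that order (R = Rz(yaw) Ry(pitch) Rx(roll)).
In Python, from plant import robot gives the robot as it stands. Calls block until the motion is done:
- robot.goto(position, orientation): joint-space move of the TCP to a pose.
- robot.move_straight(position, vel=0.15, attitude=None, contact_N=None): straight line of the TCP; attitude=None keeps the orientation; vel is the mean speed in m/s. With contact_N (N) it stops when the force on the tool has changed by that much, and returns True; else False.
- robot.move_joints(angles): joint-space move.
- robot.grip(opening, strength=None): opening from 0.0 (shut) to 1.0 (fully open); strength is the grip in N (None keeps the last); returns when the fingers have stopped.
- robot.sleep(seconds).
- robot.inverse_kinematics(position, orientation): joint angles nearest the present ones, or None.
- robot.sense(): the state.
- robot.grab_frame(name): name is "scene" or "side" or "wrist"; returns a dict with "image" (480x640x3 uint8, red, green, blue), "range_z" (480x640 float32, m along the optical axis (not along the pixel's ray), 0 where there is no reading), "fx", "fy", "cx", "cy" (pixels), "R" (3x3) and "t" (3): a world point X has camera coordinates R X + t. Camera axes: x right, y down, z forward; pixel columns grow to the right and rows downward; lengths in m; the calibration is good to about 2 mm. A picture is of the moment at which its call begins.
A pose or a line that the arm cannot do raises robot.IKError and nothing moves.
- robot.close_job(): hands the job in, once; it reports no verdict.
The state is a dict: "t": time; "joint_pos": joint angles; "joint_velocities": joint speeds; "effort": joint torques, N m; "tcp_pos": TCP position; "tcp_rot": TCP orientation; "wrist_force": force on the tool from outside, world axes, zero at the start; "torque": the same for the moment, N m; "opening": opening from 0.0 (shut) to 1.0 (fully open).
Only numpy, scipy, OpenCV 4.12 (cv2) and the standard library are available. Lean on these libraries where they do the work, as an engineer would, in place of code of your own. Each camera call takes 0.05 s, during which the arm holds its last target.

## Working session

There is one attempt and no reset: what is moved stays moved. The work goes in short steps, each a Python script; the robot and the scene stay as the last script left them, time stands still between calls to the robot, and variables do not carry over. Pictures are saved under pics/ and viewed, and the job is handed in when it is done.

```bash
ls; mkdir -p pics
python3 - <<'E'
from plant import robot
import cv2
s=robot.sense(); print(s['t'],s['tcp_pos'],s['tcp_rot'],robot.nose_length,s['opening'])
for n in ["scene","side","wrist"]:
    f=robot.grab_frame(n); cv2.imwrite(f'pics/a_{n}.png',f['image'][:,:,::-1]); print(n,f['fx'],f['fy'],f['cx'],f['cy'],(-f['R'].T@f['t']).round(3),f['R'].round(3).tolist())
E
```

```text
pics
0.0 [0.24437692 0.62859672 0.24124265] [3.14152566e+00 1.98120476e-03 1.20003783e+00] 0.011 1.0021922853908949
scene 541.8824862445341 541.8824862445341 312.667750500579 234.423243172649 [1.129 0.208 1.04 ] [[-0.325, 0.946, 0.001], [0.806, 0.277, -0.524], [-0.496, -0.169, -0.852]]
side 472.23371187532024 472.23371187532024 320.45190133868977 243.97078498633786 [ 0.08  -0.662  1.018] [[0.791, -0.612, -0.015], [-0.464, -0.583, -0.667], [0.4, 0.534, -0.745]]
wrist 419.01901142956757 419.01901142956757 316.0755117677059 241.32217692872305 [0.179 0.654 0.372] [[0.362, 0.932, -0.002], [0.896, -0.348, 0.274], [0.255, -0.101, -0.962]]
```

View pics/a_scene.png

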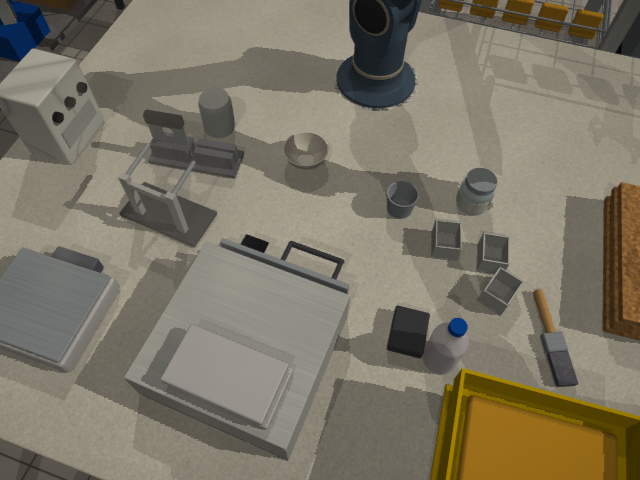

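View pics/a_side.png

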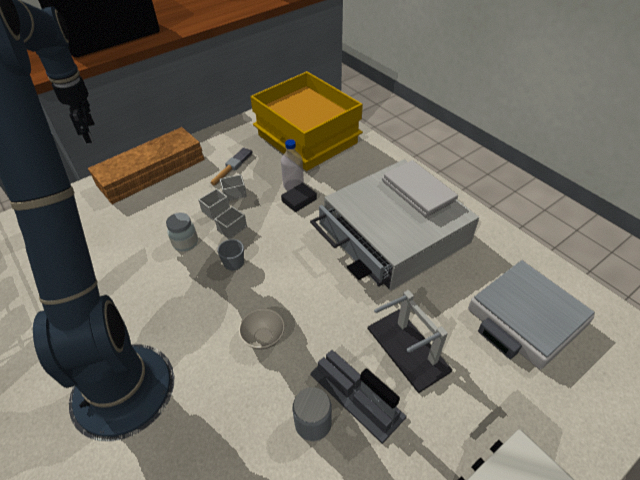

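View pics/a_wrist.png

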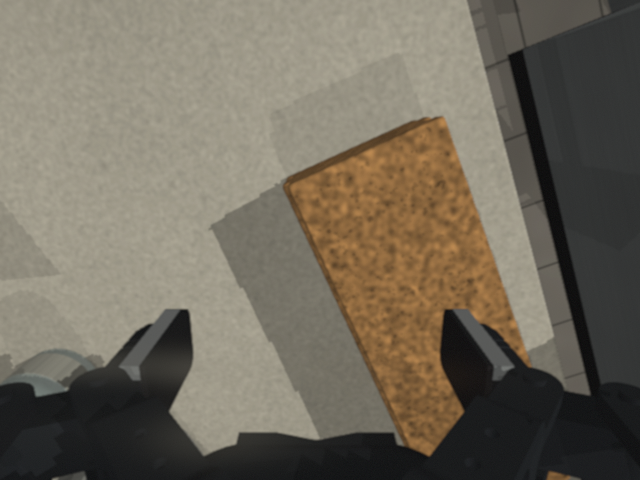

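The scene view shows three moulds at (447,238), (493,251) and (500,290). One scraper stands in the drainer at (168,128), with the peg stand at (165,205), the cabinet at (240,340), its handle at (313,258) and the pad at (255,243). Next I'll measure with the range images.

```bash
cat > h.py <<'E'
import numpy as np, cv2
from plant import robot
def cloud(f):
    z=f['range_z']; v,u=np.mgrid[0:480,0:640]
    c=np.stack([(u-f['cx'])/f['fx']*z,(v-f['cy'])/f['fy']*z,z],-1)
    P=(c-f['t'])@f['R']; P[z<=0]=np.nan; return P
def proj(f,X):
    c=f['R']@np.asarray(X)+f['t']; return c[0]/c[2]*f['fx']+f['cx'],c[1]/c[2]*f['fy']+f['cy']
def ortho(P,img,x0,x1,y0,y1,res=0.0015,zmin=-.01,zmax=.3):
    # rows = x (up is +x), cols = -y
    H=int((x1-x0)/res);W=int((y1-y0)/res)
    hm=np.full((H,W),np.nan);im=np.zeros((H,W,3),np.uint8)
    p=P.reshape(-1,3);c=img.reshape(-1,3)
    ok=np.isfinite(p[:,2])&(p[:,2]>zmin)&(p[:,2]<zmax);p=p[ok];c=c[ok]
    o=np.argsort(p[:,2]);p=p[o];c=c[o]
    r=((x1-p[:,0])/res).astype(int);k=((y1-p[:,1])/res).astype(int)
    m=(r>=0)&(r<H)&(k>=0)&(k<W)
    hm[r[m],k[m]]=p[m,2];im[r[m],k[m]]=c[m]
    return hm,im
E
python3 - <<'E'
from h import *
F={}
for n in ["scene","side"]:
    f=robot.grab_frame(n); np.savez(f'{n}.npz',**{k:f[k] for k in ('image','range_z','fx','fy','cx','cy','R','t')})
    P=cloud(f)
    hm,im=ortho(P,f['image'],0.3,1.1,-.6,.5,res=.002)
    g=np.nan_to_num(np.clip(hm/0.2,0,1)); g=cv2.applyColorMap((g*255).astype(np.uint8),cv2.COLORMAP_JET); g[np.isnan(hm)]=0
    for q in (g,):
        for i in range(3,11): cv2.putText(q,f'{i/10}',(0,int((1.1-i/10)/.002)),0,.4,(255,255,255))
        for i in range(-6,6): cv2.putText(q,f'{i/10}',(int((.5-i/10)/.002),395),0,.4,(255,255,255))
    cv2.imwrite(f'pics/o_{n}.png',g)
    z=P[...,2]; print(n,np.nanmedian(z[np.abs(z)<.02]))
E
```

```text
scene 0.0020002059131665278
side 0.0010740499051421963
```

View pics/o_scene.png

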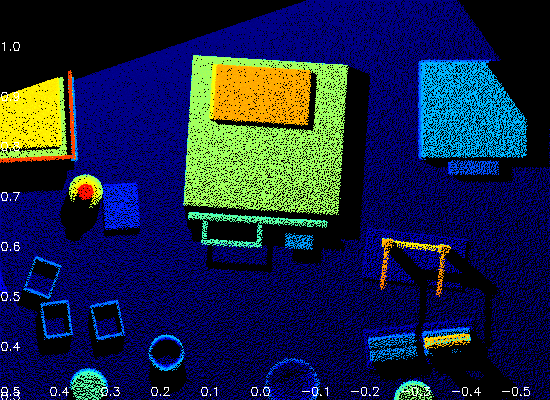

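View pics/o_side.png

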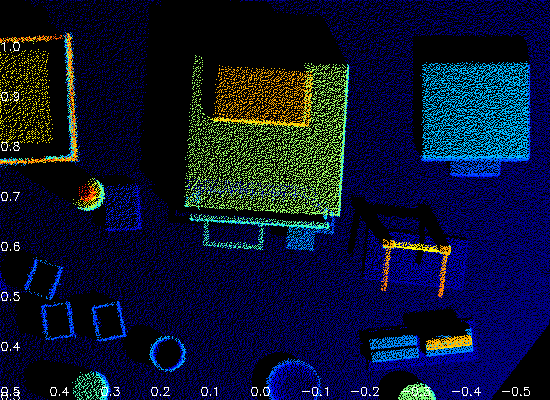

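```bash
cat >> h.py <<'E'
def both():
    return np.concatenate([(lambda P:P.reshape(-1,3)[np.isfinite(P.reshape(-1,3)[:,2])])(cloud(robot.grab_frame(n))) for n in ("scene","side")])
def sel(p,x0,x1,y0,y1,z0,z1):
    return p[(p[:,0]>x0)&(p[:,0]<x1)&(p[:,1]>y0)&(p[:,1]<y1)&(p[:,2]>z0)&(p[:,2]<z1)]
def rect(p):
    (c,s,a)=cv2.minAreaRect((p[:,:2]*1000).astype(np.float32)); return np.round(c,1),np.round(s,1),round(a,1)
def moulds(p,x0=.3,x1=.62,y0=.22,y1=.6,z0=.044,z1=.058):
    q=sel(p,x0,x1,y0,y1,z0,z1); res=.002
    m=np.zeros((int((x1-x0)/res)+1,int((y1-y0)/res)+1),np.uint8)
    i=((q[:,:2]-[x0,y0])/res).astype(int); m[i[:,0],i[:,1]]=1
    m=cv2.morphologyEx(m,cv2.MORPH_CLOSE,np.ones((3,3)))
    n,l=cv2.connectedComponents(m); lab=l[i[:,0],i[:,1]]
    return [(rect(q[lab==k]),(lab==k).sum(),round(np.median(q[lab==k,2]),4)) for k in range(1,n) if (lab==k).sum()>60]
E
python3 - <<'E'
from h import *
for n in ("scene","side"):
    P=cloud(robot.grab_frame(n)).reshape(-1,3); p=P[np.isfinite(P[:,2])]
    print(n)
    q=sel(p,.6,1.0,-.2,.2,.1,.112); print('roof',rect(q),np.median(q[:,2]))
    for m in moulds(p): print('mould',m)
    q=sel(p,.59,.655,-.02,.13,.06,.12); print('handle',rect(q),np.percentile(q[:,2],[50,95]),len(q))
    q=sel(p,.59,.612,.01,.11,.06,.12); print('bar x',np.median(q[:,0]),q[:,1].min(),q[:,1].max(),np.percentile(q[:,2],95))
    q=sel(p,.58,.65,-.12,-.03,.03,.075); print('pad',rect(q),np.median(q[:,2]))
    q=sel(p,.5,.59,-.3,-.2,.11,.17); print('peg1',cv2.fitLine(q.astype(np.float32),2,0,.01,.01).ravel().round(3),len(q),q[:,0].min())
    q=sel(p,.5,.59,-.4,-.32,.11,.17); print('peg2',cv2.fitLine(q.astype(np.float32),2,0,.01,.01).ravel().round(3),len(q),q[:,0].min())
    q=sel(p,.59,.62,-.4,-.22,.11,.17); print('bar',rect(q),np.median(q[:,2]),np.percentile(q[:,2],98),q[:,1].min(),q[:,1].max())
    q=sel(p,.35,.5,-.5,-.3,.11,.17); print('scraper',rect(q),np.median(q[:,2]),np.percentile(q[:,2],98))
    q=sel(p,.35,.5,-.5,-.2,.045,.056); print('drainer',rect(q),np.median(q[:,2]))
    q=sel(p,.6,.66,-.2,.2,.075,.1); print('panel',rect(q),np.percentile(q[:,2],[50,95]))
    q=sel(p,.3,.5,.14,.24,.05,.07); print('cup',rect(q),np.percentile(q[:,2],[50,95]))
    q=sel(p,.6,.75,.22,.3,.02,.035); print('weight',rect(q),np.percentile(q[:,2],[50,95]))
E
```

```text
scene
roof (array([829.2, -31.9]), array([311.1, 301.8]), 86.5) 0.10638969302433049
mould ((array([349. , 314.4]), array([70. , 24.1]), 71.3), np.int64(133), np.float64(0.0512))
mould ((array([459.3, 285.5]), array([72.8, 56.4]), 11.1), np.int64(293), np.float64(0.0507))
mould ((array([460.5, 387.5]), array([73.4, 57.1]), 7.8), np.int64(312), np.float64(0.0507))
mould ((array([544.1, 415.3]), array([55.8, 73.6]), 69.8), np.int64(311), np.float64(0.0506))
handle (array([631.2,  37.9]), array([117. ,  50.3]), 87.3) [0.08896555 0.09221608] 462
bar x 0.6097885522271812 0.010042548921081713 0.09316553521087684 0.09181944500977887
pad (array([616.3, -95.1]), array([49.6, 29.9]), 86.8) 0.055959057812854054
peg1 [ 0.986 -0.108 -0.129  0.557 -0.268  0.147] 154 0.5214871346423519
peg2 [ 0.986 -0.1   -0.131  0.549 -0.381  0.145] 178 0.5076647558105427
bar (array([ 605. , -331.4]), array([136.2,  29.2]), 89.6) 0.12960529814323313 0.14557088294941314 -0.39953929034556135 -0.2633837999099107
scraper (array([ 417.7, -394.8]), array([23.8, 91.4]), 6.5) 0.135976015602 0.1430823271433567
drainer (arra
[... 1106 characters left out ...]
.985 -0.114 -0.128  0.553 -0.272  0.146] 130 0.5185793425272105
peg2 [ 0.986 -0.117 -0.115  0.547 -0.386  0.146] 175 0.5065833789818915
bar (array([ 600.5, -332.5]), array([135.3,  29. ]), 85.5) 0.12896397374683194 0.1453440780236939 -0.39992922473316017 -0.26550348439973276
scraper (array([ 414.8, -398.2]), array([21.3, 89.3]), 6.2) 0.13826533648221073 0.1425058167729367
drainer (array([ 408.9, -342.9]), array([ 47.4, 203.9]), 6.1) 0.052364000934152666
panel (array([630.4, -20.7]), array([274.4,  58.9]), 89.9) [0.08845929 0.09479898]
cup (array([392.8, 171.1]), array([61.2, 69.8]), 89.2) [0.05837329 0.06253341]
weight (array([684.2, 260. ]), array([93.1, 79.9]), 0.6) [0.03051959 0.0338241 ]
```

Run:
```python
from h import *
th=np.deg2rad(-3.4); c,s=np.cos(th),np.sin(th)
for n in ("scene","side"):
    P=cloud(robot.grab_frame(n)).reshape(-1,3); p=P[np.isfinite(P[:,2])]
    q=p.copy(); q[:,0]=c*p[:,0]+s*p[:,1]; q[:,1]=-s*p[:,0]+c*p[:,1]
    a=sel(q,.57,.62,.03,.12,.06,.12); print(n,'bar x',np.percentile(a[:,0],[2,50,98]).round(4),np.percentile(a[:,2],[50,98]))
    for y0 in (.035,.06,.09): b=sel(q,.57,.62,y0,y0+.03,.06,.12); print('  ',np.median(b[:,0]),len(b))
    a=sel(q,.57,.64,0.0,.16,.08,.12); print('handle y',np.percentile(a[:,1],[1,99]))
    a=sel(q,.56,.65,-.12,-.02,.045,.06); print('pad',np.percentile(a[:,0],[1,99]),np.percentile(a[:,1],[1,99]))
    a=sel(q,.62,.67,-.2,.2,.088,.1); print('panel x',np.percentile(a[:,0],[2,50,98]),'y',np.percentile(a[:,1],[1,99]))
print('R',robot.nose_length)
for y in (0.03,.05,.07):
  for pit in (0,.15,.3):
    for yw in (0,np.pi):
      X=np.array([.42,y,.085])
      r=robot.inverse_kinematics(X,[np.pi,pit if yw==0 else -pit,yw+th]); print(y,pit,yw,None if r is None else np.round(r,2))
```

```text
scene bar x [0.604  0.6109 0.6155] [0.08943115 0.09374947]
   0.6105832567442886 86
   0.6109876042300904 85
   0.6109006635481508 87
handle y [0.01366633 0.13286475]
pad [0.6065656 0.6352432] [-0.08814456 -0.03458925]
panel x [0.62825315 0.66000811 0.66625424] y [-0.11180049  0.15978619]
side bar x [0.6006 0.6047 0.6126] [0.08908013 0.09372426]
   0.6041363517036383 44
   0.6055242935947632 37
   0.6046963327894538 38
handle y [0.01128935 0.12893064]
pad [0.60511996 0.64961927] [-0.11733785 -0.03832146]
panel x [0.63074886 0.65586475 0.66290313] y [-0.11664269  0.15539701]
R 0.011
0.03 0 0 [-0.57  0.31  0.47  2.28 -0.25  0.59  0.03]
0.03 0 3.141592653589793 [ 0.76  0.58 -1.17  2.22  0.75  0.83  2.18]
0.03 0.15 0 [-0.52  0.38  0.45  2.19 -0.26  0.78  0.06]
0.03 0.15 3.141592653589793 [ 0.74  0.67 -1.18  2.12  0.66  1.    2.25]
0.03 0.3 0 [-0.48  0.45  0.44  2.1  -0.28  0.95  0.09]
0.03 0.3 3.141592653589793 [ 0.72  0.76 -1.18  2.04  0.61  1.16  2.29]
0.05 0 0 [-0.59  0.31  0.44  2.28 -0.24  0.59 -0.03]
0.05 0 3.141592653589793 [ 0.71  0.58 -1.17  2.21  0.75  0.84  2.13]
0.05 0.15 0 [-0.54  0.38  0.43  2.18 -0.26  0.78  0.01]
0.05 0.15 3.141592653589793 [ 0.7   0.67 -1.18  2.12  0.66  1.    2.21]
0.05 0.3 0 [-0.51  0.45  0.43  2.1  -0.28  0.95  0.05]
0.05 0.3 3.141592653589793 [ 0.68  0.77 -1.18  2.03  0.6   1.15  2.25]
0.07 0 0 [-0.61  0.31  0.41  2.27 -0.22  0.59 -0.09]
0.07 0 3.141592653589793 [ 0.67  0.59 -1.17  2.21  0.76  0.84  2.08]
0.07 0.15 0 [-0.57  0.38  0.41  2.18 -0.26  0.78 -0.03]
0.07 0.15 3.141592653589793 [ 0.66  0.68 -1.18  2.11  0.66  0.99  2.17]
0.07 0.3 0 [-0.53  0.45  0.41  2.09 -0.29  0.95  0.01]
0.07 0.3 3.141592653589793 [ 0.64  0.77 -1.18  2.03  0.6   1.15  2.22]
```

```bash
cat >> h.py <<'E'
TH=np.deg2rad(-3.4)
def W(u,v,z):
    c,s=np.cos(TH),np.sin(TH); return np.array([c*u-s*v,s*u+c*v,z])
def L(p):
    c,s=np.cos(TH),np.sin(TH); return np.array([c*p[0]+s*p[1],-s*p[0]+c*p[1],p[2]])
def dn(yaw): return [np.pi,0,yaw]
def st(msg=''):
    s=robot.sense(); print(msg,'t',round(s['t'],2),'tcp',np.round(s['tcp_pos'],4),'F',np.round(s['wrist_force'],1),'op',round(float(s['opening']),3))
def pic(n,name):
    f=robot.grab_frame(n); cv2.imwrite(f'pics/{name}.png',f['image'][:,:,::-1]); return f
E
python3 - <<'E'
from h import *
robot.goto(W(.608,.06,.25),dn(TH))
robot.grip(.5,60); st('above')
r=robot.move_straight(W(.608,.06,.077),vel=.12,contact_N=8); st(r)
robot.grip(0,60); st('gripped')
pic('side','g1')
E
```

```text
above t 3.45 tcp [0.6105 0.0238 0.25  ] F [-0.2  0.3 -0.8] op 0.5
False t 5.04 tcp [0.6111 0.0238 0.0777] F [-0.3  0.3 -0.3] op 0.498
gripped t 5.43 tcp [0.6108 0.0239 0.0776] F [-0.2  0.5  3.7] op 0.111
```

View pics/g1.png

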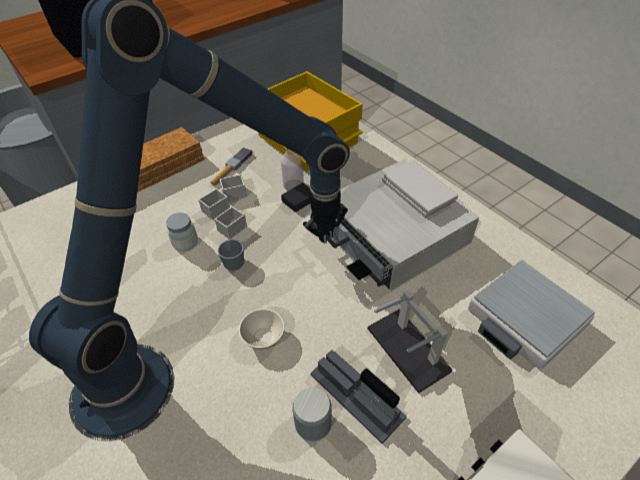

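Run:
```python
from h import *
p=robot.sense()['tcp_pos'];l=L(p)
r=robot.move_straight(W(l[0]-.170,l[1],p[2]),vel=.1,contact_N=20); st(r)
r=robot.move_straight(W(l[0]-.186,l[1],p[2]),vel=.03,contact_N=12); st(r)
print('travel',l[0]-L(robot.sense()['tcp_pos'])[0])
robot.grip(.45); robot.sleep(.3); st()
robot.move_straight(robot.sense()['tcp_pos']+[0,0,.17],vel=.2); st()
pic('scene','p1');pic('side','p2')
```

```text
False t 7.33 tcp [0.4417 0.0345 0.0776] F [ 3.2  4.1 -1.1] op 0.115
True t 7.58 tcp [0.4417 0.0345 0.0776] F [ 0.3 -0.8  1. ] op 0.115
travel 0.1694167741035258
 t 8.27 tcp [0.4429 0.0353 0.0779] F [-0.8  0.2 -0.2] op 0.452
 t 9.27 tcp [0.4421 0.0353 0.2469] F [-0.5  0.8 -0.2] op 0.45
```

View pics/p1.png

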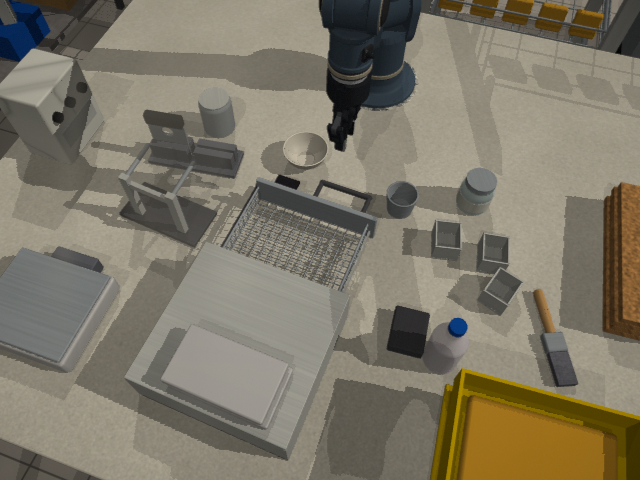

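View pics/p2.png

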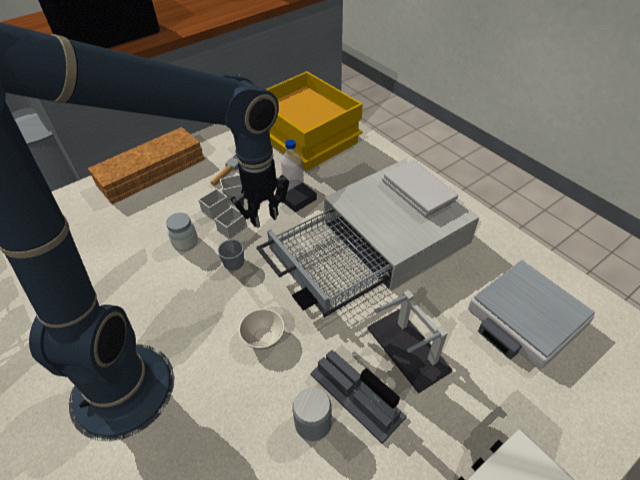

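Run:
```python
from h import *
p=robot.sense()['tcp_pos'].copy();l=L(p)
robot.move_straight([p[0],p[1],.0776],vel=.12,contact_N=8); st('down')
robot.grip(0,60); robot.sleep(.3); st('grip')
p=robot.sense()['tcp_pos'].copy();l=L(p)
r=robot.move_straight(W(.611-.003-.1845,l[1],p[2]),vel=.03,contact_N=30); st(r)
print('u',L(robot.sense()['tcp_pos']))
robot.sleep(.4); st()
robot.grip(.45); robot.sleep(.2); st()
robot.move_straight(robot.sense()['tcp_pos']+[0,0,.17],vel=.2); st()
P=cloud(robot.grab_frame('scene')).reshape(-1,3); p=P[np.isfinite(P[:,2])]
c,s=np.cos(TH),np.sin(TH)
q=p.copy(); q[:,0]=c*p[:,0]+s*p[:,1]; q[:,1]=-s*p[:,0]+c*p[:,1]
a=sel(q,.43,.5,-.2,.2,.084,.1); print('panel x',np.percentile(a[:,0],[2,50,98]),'y',np.percentile(a[:,1],[1,99]),len(a))
a=sel(q,.4,.47,-.12,-.02,.045,.07); print('pad',np.percentile(a[:,0],[1,99]),np.percentile(a[:,1],[1,99]),np.median(a[:,2]),len(a))
for z0 in (.02,.025,.03,.035,.04): print(z0,len(sel(q,.5,.65,-.08,.12,z0,z0+.005)),end=' ')
pic('side','p3')
```

```text
down t 10.93 tcp [0.4425 0.0352 0.0781] F [0.  0.2 0.1] op 0.456
grip t 11.61 tcp [0.4423 0.0353 0.0781] F [-1.4 -0.1  6.1] op 0.116
True t 11.93 tcp [0.4418 0.0353 0.0782] F [ 1.6 -0.3 -1.4] op 0.115
u [0.43896024 0.0614496  0.07820866]
 t 12.32 tcp [0.4418 0.0353 0.0782] F [ 1.6 -0.6 -0.3] op 0.114
 t 12.91 tcp [0.4415 0.0352 0.0781] F [-0.2 -0.2 -0.3] op 0.45
 t 13.91 tcp [0.4406 0.0351 0.2471] F [ 0.1  0.5 -0.3] op 0.447
panel x [0.43612296 0.48934071 0.49762657] y [-0.10989186  0.1581276 ] 1272
pad [0.43763792 0.46305561] [-0.0863437  -0.03421289] 0.06154761341701633 213
0.02 0 0.025 358 0.03 1017 0.035 35 0.04 0
```

View pics/p3.png

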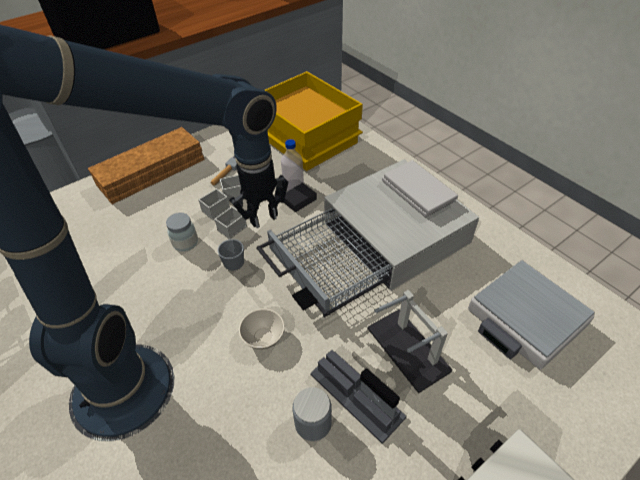

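Run:
```python
from h import *
c,s=np.cos(TH),np.sin(TH)
for n in ("scene","side"):
    P=cloud(robot.grab_frame(n)).reshape(-1,3); p=P[np.isfinite(P[:,2])]
    q=p.copy(); q[:,0]=c*p[:,0]+s*p[:,1]; q[:,1]=-s*p[:,0]+c*p[:,1]
    a=sel(q,.51,.65,-.2,.2,.066,.085); print(n,len(a),np.histogram(a[:,1],bins=np.arange(-.15,.2,.01)))
    f=sel(q,.5,.65,-.08,.12,.02,.04); print('floor',np.percentile(f[:,2],[10,50,90]))
    for m in moulds(p): print(m)
for z in (.028,.25):
    print(robot.inverse_kinematics(W(.58,.02,z+.0315),dn(TH)))
```

```text
scene 297 (array([  0,   0,   0,  27, 119,   0,   0,   0,   0,   0,   0,   0,   0,
         0,   0,   0,   0,   0,   0,   0,   0,   0,   0,   0,   0,   0,
         0,   0,   0, 151,   0,   0,   0,   0]), array([-1.50000000e-01, -1.40000000e-01, -1.30000000e-01, -1.20000000e-01,
       -1.10000000e-01, -1.00000000e-01, -9.00000000e-02, -8.00000000e-02,
       -7.00000000e-02, -6.00000000e-02, -5.00000000e-02, -4.00000000e-02,
       -3.00000000e-02, -2.00000000e-02, -1.00000000e-02,  1.38777878e-16,
        1.00000000e-02,  2.00000000e-02,  3.00000000e-02,  4.00000000e-02,
        5.00000000e-02,  6.00000000e-02,  7.00000000e-02,  8.00000000e-02,
        9.00000000e-02,  1.00000000e-01,  1.10000000e-01,  1.20000000e-01,
        1.30000000e-01,  1.40000000e-01,  1.50000000e-01,  1.60000000e-01,
        1.70000000e-01,  1.80000000e-01,  1.90000000e-01]))
floor [0.02892984 0.03137853 0.03383511]
((array([345.5, 322.5]), array([75.4, 34.8]), 89.7), np.int64(150), np.float64(0.0508))
((array([459.6, 285.2]), array([73.8, 56.5]), 11.0), np.int64(290), np.float64(0.0508))
((array([460.7, 387
[... 838 characters left out ...]
01,
        1.30000000e-01,  1.40000000e-01,  1.50000000e-01,  1.60000000e-01,
        1.70000000e-01,  1.80000000e-01,  1.90000000e-01]))
floor [0.02825973 0.03089739 0.03324507]
((array([327.6, 288.5]), array([52.3, 14.4]), 8.8), np.int64(68), np.float64(0.0509))
((array([456. , 284.9]), array([71. , 58.9]), 13.8), np.int64(106), np.float64(0.0491))
((array([457.6, 397.3]), array([71.6, 34.1]), 7.4), np.int64(74), np.float64(0.0491))
((array([462.3, 360.5]), array([71.6, 19.2]), 19.2), np.int64(64), np.float64(0.0494))
[-0.53848053  0.62658827  0.67517382  1.94742263 -0.55975415  0.76184029
  0.40324104]
[-0.62270818  0.33355949  0.74696932  1.74831599 -0.24555594  1.15565783
  0.13746734]
```

```bash
cat >> h.py <<'E'
U0,V0,ZF=.535,.018,.0315
def lift(z,vel=.25):
    p=np.array(robot.sense()['tcp_pos']); p[2]=z; robot.move_straight(p,vel=vel)
def getyaw(p,base,z):
    # pick between base and base+pi by reachability/joint margin
    best=None
    for k in (0,np.pi,-np.pi):
        a=robot.inverse_kinematics([p[0],p[1],z],dn(base+k)); b=robot.inverse_kinematics([p[0],p[1],.2],dn(base+k))
        if a is None or b is None: continue
        d=np.abs(np.array(b)-robot.sense()['joint_pos']).max()
        if abs(a[6])>2.5: d+=5
        if best is None or d<best[0]: best=(d,base+k)
    return best[1]
def pick(xy,long_deg,zt=.028):
    yaw=getyaw(xy,np.deg2rad(long_deg)+np.pi/2,zt)
    robot.grip(1.0,40)
    robot.goto([xy[0],xy[1],.2],dn(yaw))
    r=robot.move_straight([xy[0],xy[1],zt],vel=.15,contact_N=10); st(f'pick down {r}')
    robot.grip(.3,40); st('gripped')
    lift(.2); st('lifted')
def place(x,y,zt=.028):
    p=W(U0+x,V0+y,0)
    yaw=getyaw(p,TH,ZF+zt)
    robot.goto([p[0],p[1],.2],dn(yaw))
    robot.move_straight([p[0],p[1],ZF+zt+.012],vel=.15)
    r=robot.move_straight([p[0],p[1],ZF+zt-.004],vel=.03,contact_N=4); st(f'place {r}')
    robot.grip(.85); st('open'); lift(.2)
E
python3 - <<'E'
from h import *
pick((.4585,.285),11)
pic('side','m1')
E
```

```text
pick down False t 17.22 tcp [0.4591 0.2853 0.0288] F [0.5 0.8 0.3] op 1.001
gripped t 17.6 tcp [0.459  0.2854 0.0288] F [-0.4 -0.6  5.7] op 0.649
lifted t 18.44 tcp [0.4578 0.2848 0.1985] F [-0.7  0.6 -1.9] op 0.649
```

View pics/m1.png

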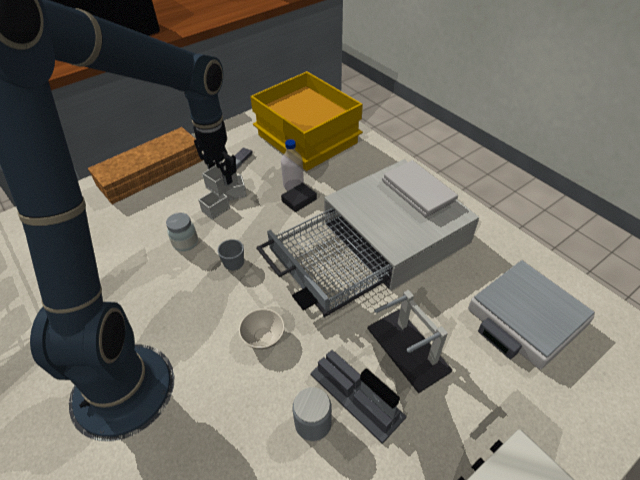

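The mould is held at (225,178) in the side view. I'll place it on the right of the tray first.

Run:
```python
from h import *
place(.045,-.079)
P=cloud(robot.grab_frame('scene')).reshape(-1,3)
for m in moulds(P[np.isfinite(P[:,2])]): print(m)
pic('side','m2')
```

```text
place True t 21.43 tcp [ 0.576  -0.0951  0.0588] F [-0.   0.1  4. ] op 0.651
open t 21.75 tcp [ 0.5746 -0.0948  0.0579] F [-0.1 -0.5 -0.1] op 0.847
((array([345. , 318.3]), array([75.7, 36.9]), 78.4), np.int64(142), np.float64(0.0504))
((array([461., 387.]), array([73.4, 57.6]), 9.2), np.int64(316), np.float64(0.0507))
((array([544. , 415.5]), array([55.9, 72.8]), 70.1), np.int64(319), np.float64(0.0508))
```

View pics/m2.png

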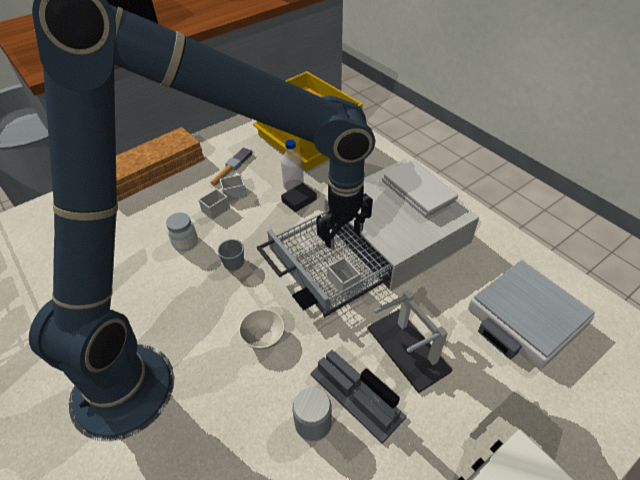

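The first mould stands in the tray at (343,270). The others haven't moved, so I'll do both of them now, checking each position before picking it.

Run:
```python
from h import *
pick((.460,.3868),8)
if robot.sense()['opening']>.6: place(.045,0)
P=cloud(robot.grab_frame('scene')).reshape(-1,3);p=P[np.isfinite(P[:,2])]
for m in moulds(p): print(m)
c,s=np.cos(TH),np.sin(TH)
q=p.copy(); q[:,0]=c*p[:,0]+s*p[:,1]-U0; q[:,1]=-s*p[:,0]+c*p[:,1]-V0; q[:,2]-=ZF
for m in moulds(q,-.035,.13,-.12,.12): print('tray',m)
pic('scene','m3')
```

```text
pick down False t 25.96 tcp [0.4606 0.3872 0.0289] F [-0.9  0.3  0.2] op 1.001
gripped t 26.34 tcp [0.4604 0.3872 0.0288] F [-1.   0.4  4.8] op 0.646
lifted t 27.18 tcp [0.4592 0.3866 0.1983] F [ 0.6  0.  -2.6] op 0.65
place True t 30.2 tcp [ 0.5806 -0.0162  0.0588] F [0.8 0.5 3.5] op 0.652
open t 30.52 tcp [ 0.5793 -0.016   0.0579] F [ 0.3 -0.4 -0.1] op 0.853
((array([343.6, 317. ]), array([76. , 35.6]), 73.4), np.int64(137), np.float64(0.0512))
((array([544.3, 415.3]), array([55.9, 75.2]), 69.7), np.int64(312), np.float64(0.0509))
tray ((array([46.1,  2.3]), array([58.9, 70.6]), 0.2), np.int64(281), np.float64(0.049))
tray ((array([ 46.6, -77. ]), array([71.7, 59.2]), 89.6), np.int64(273), np.float64(0.0492))
```

View pics/m3.png

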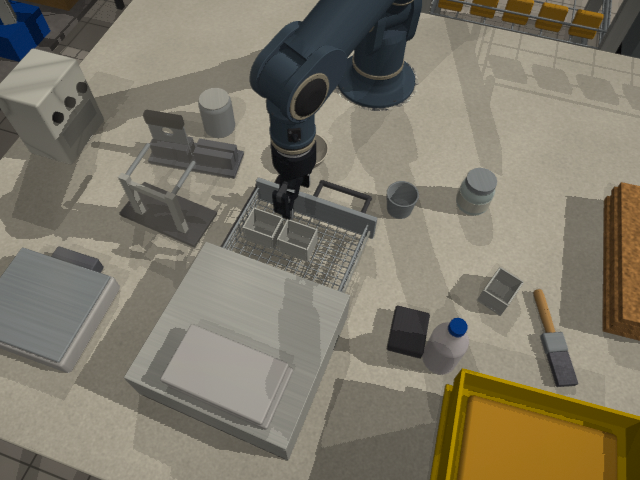

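Two moulds stand in the tray at (262,228) and (297,240). The third is at (500,290), so I'll fetch it.

Run:
```python
from h import *
pick((.543,.415),-20.2)
if robot.sense()['opening']>.6: place(.045,.080)
lift(.25)
P=cloud(robot.grab_frame('scene')).reshape(-1,3);p=P[np.isfinite(P[:,2])]
for m in moulds(p): print(m)
c,s=np.cos(TH),np.sin(TH)
q=p.copy(); q[:,0]=c*p[:,0]+s*p[:,1]-U0; q[:,1]=-s*p[:,0]+c*p[:,1]-V0; q[:,2]-=ZF
for m in moulds(q,-.035,.13,-.12,.12,z0=.047): print('tray',m)
a=sel(q,-.1,-.05,-.11,-.04,.015,.045); print('pad',np.percentile(a[:,0],[1,99]),np.percentile(a[:,1],[1,99]),np.median(a[:,2]))
pic('scene','m4');pic('side','m5')
```

```text
pick down False t 34.52 tcp [0.5438 0.4154 0.0291] F [ 0.2  0.4 -0.6] op 0.999
gripped t 34.9 tcp [0.5435 0.4154 0.0289] F [-0.1  0.   4.2] op 0.649
lifted t 35.74 tcp [0.5422 0.4151 0.198 ] F [ 0.1 -0.1 -2.4] op 0.649
place True t 38.54 tcp [0.5855 0.0636 0.0589] F [-0.  -0.6  3.4] op 0.647
open t 38.86 tcp [0.5839 0.0638 0.0578] F [-0.  -0.7  0.3] op 0.849
((array([344.2, 318.5]), array([75.7, 36.5]), 78.5), np.int64(143), np.float64(0.0502))
tray ((array([ 47.5, -76.9]), array([58. , 69.8]), 0.1), np.int64(202), np.float64(0.0495))
tray ((array([46.8,  1.9]), array([57.9, 70.8]), 0.1), np.int64(210), np.float64(0.0499))
tray ((array([46.4, 81. ]), array([57.8, 70.3]), 0.0), np.int64(222), np.float64(0.0496))
pad [-0.09554937 -0.07060287] [-0.10509128 -0.05223976] 0.030187105023570644
```

View pics/m4.png

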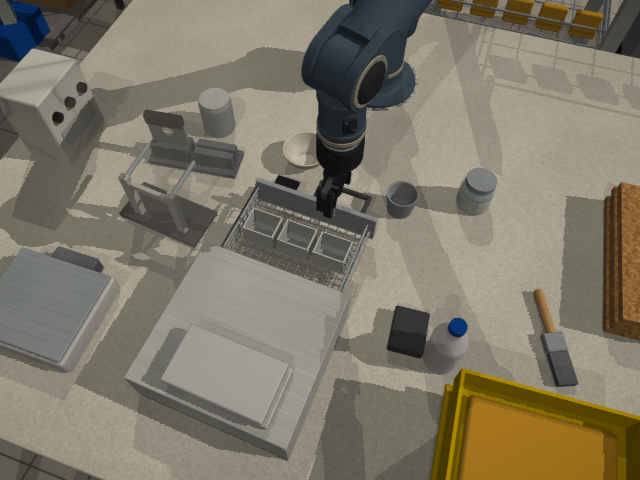

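View pics/m5.png

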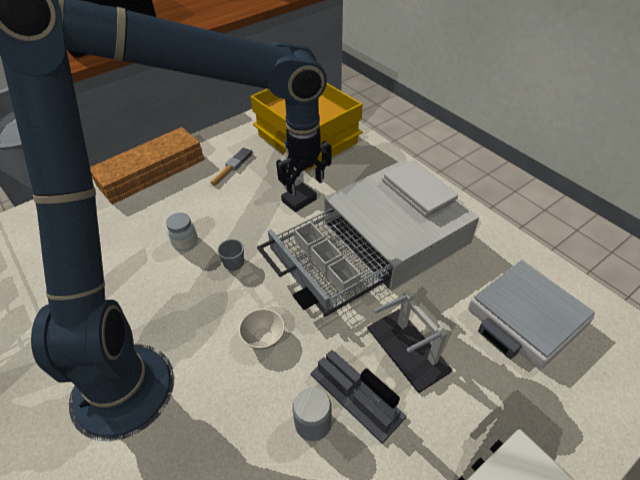

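```bash
cat >> h.py <<'E'
from scipy.spatial.transform import Rotation as Ro
def tilt_att(a,yaw):
    R=Ro.from_euler('z',TH)*Ro.from_euler('y',-a)*Ro.from_euler('x',np.pi)
    R=R*Ro.from_euler('z',yaw)
    return R.as_euler('xyz')
E
python3 - <<'E'
from h import *
robot.grip(0,40)
a=.15
att=tilt_att(a,np.pi/2)
def T(x,y,ztip): # tcp for given tip
    p=W(U0+x,V0+y,ztip); z=Ro.from_euler('xyz',att).as_matrix()[:,2]; return p-.011*z
print(Ro.from_euler('xyz',att).as_matrix().round(2).tolist())
for x in (-.068,.12): print(robot.inverse_kinematics(T(x,-.0785,.05),att))
robot.goto(T(-.070,-.0785,.15),att); st('above')
r=robot.move_straight(T(-.070,-.0785,.056),vel=.04,contact_N=2); st(r)
print('tip z',robot.sense()['tcp_pos'][2]-.011)
pic('side','r1');pic('wrist','r2')
E
```

```text
[[-0.06, -0.99, 0.15], [-1.0, 0.06, -0.01], [0.0, -0.15, -0.99]]
[-0.61432129  0.50455871  0.91252586  2.30431449 -0.90763417  0.53526712
 -0.62722423]
[-0.52567778  0.76924714  0.90898144  1.87833276 -0.91794049  0.78679206
 -0.76513815]
above t 41.94 tcp [ 0.4598 -0.0877  0.1613] F [ 0.  -0.1  0.7] op -0.001
True t 44.05 tcp [ 0.459  -0.0878  0.0688] F [ 1.6 -0.1  2.2] op -0.002
tip z 0.057825212617776664
```

View pics/r1.png

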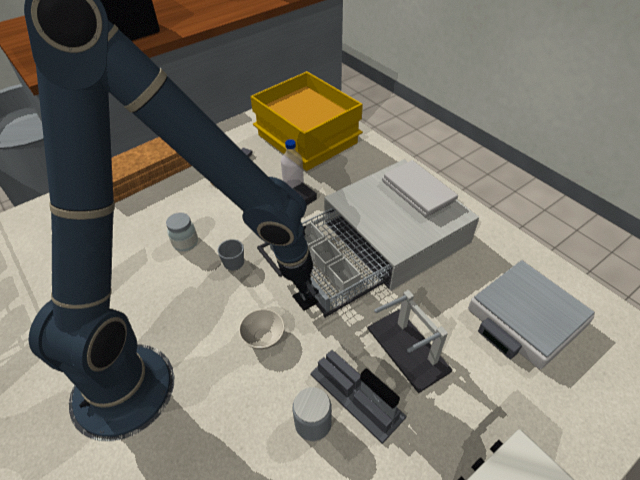

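View pics/r2.png

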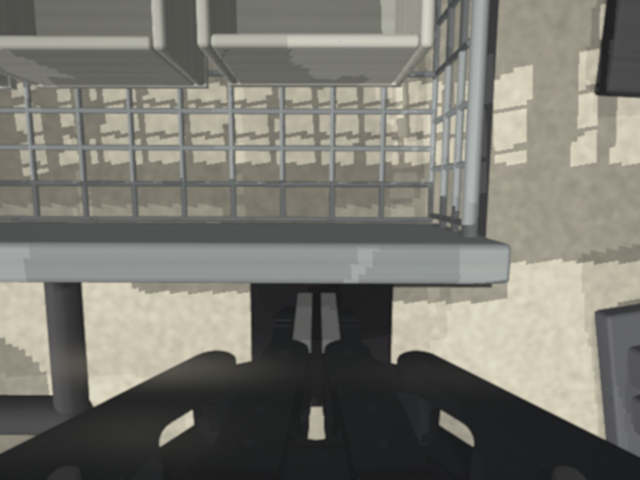

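The fingertips are on the pad (wrist view (315,320)), just in front of the panel. I'll press and push.

Run:
```python
from h import *
a=.15; att=tilt_att(a,np.pi/2)
def T(x,y,ztip):
    p=W(U0+x,V0+y,ztip); z=Ro.from_euler('xyz',att).as_matrix()[:,2]; return p-.011*z
robot.move_straight(T(-.070,-.0785,.0485),vel=.03); st('pressed')
r=robot.move_straight(T(-.02,-.0785,.0485),vel=.05,contact_N=25); st(r); print(L(robot.sense()['tcp_pos']))
if not r:
    r=robot.move_straight(T(.100,-.0785,.0505),vel=.08,contact_N=25); st(r)
pic('scene','r3')
```

```text
pressed t 44.61 tcp [ 0.4597 -0.088   0.0597] F [-0.8  1.5  9.2] op 0.002
False t 45.76 tcp [ 0.5097 -0.0911  0.0597] F [-1.   0.5  7.9] op -0.002
[ 0.51421642 -0.06070655  0.05972773]
False t 47.41 tcp [ 0.629  -0.0983  0.0617] F [-0.9 -0.7  4. ] op -0.002
```

View pics/r3.png

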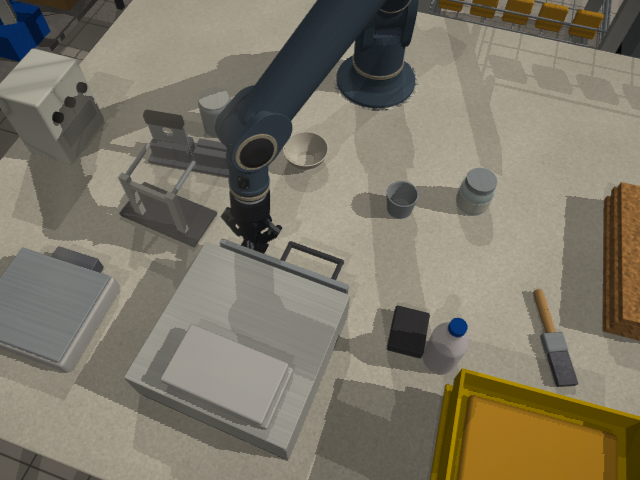

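Run:
```python
from h import *
a=.15; att=tilt_att(a,np.pi/2)
def T(x,y,ztip):
    p=W(U0+x,V0+y,ztip); z=Ro.from_euler('xyz',att).as_matrix()[:,2]; return p-.011*z
r=robot.move_straight(T(.140,-.0785,.0530),vel=.03,contact_N=14); st(r); print(L(robot.sense()['tcp_pos']))
robot.sleep(.3)
p=robot.sense()['tcp_pos']; robot.move_straight(W(L(p)[0]-.03,L(p)[1],p[2]+.005),vel=.08)
lift(.25)
c,s=np.cos(TH),np.sin(TH)
for n in ("scene","side"):
    P=cloud(pic(n,'q_'+n)).reshape(-1,3); p=P[np.isfinite(P[:,2])]
    q=p.copy(); q[:,0]=c*p[:,0]+s*p[:,1]; q[:,1]=-s*p[:,0]+c*p[:,1]
    a=sel(q,.61,.635,.03,.12,.08,.12); print(n,'bar',np.percentile(a[:,0],[2,50,98]),len(a))
    a=sel(q,.65,.70,-.1,.12,.085,.097); print(n,'panel',np.percentile(a[:,0],[2,50,98]))
    a=sel(q,.66,.8,-.1,.12,.102,.112); print('roof edge',np.percentile(a[:,0],[.5,2]))
    a=sel(q,.61,.66,-.09,-.03,.045,.07); print('pad z',np.median(a[:,2]))
```

```text
True t 48.3 tcp [ 0.6509 -0.0986  0.0622] F [-1.3  0.3  4.6] op 0.002
[ 0.65562738 -0.05986692  0.06216366]
scene bar [0.61515546 0.62189448 0.62688597] 259
scene panel [0.65687405 0.66952356 0.67442585]
roof edge [0.68082218 0.68310753]
pad z 0.05578915644698553
side bar [0.61190872 0.61600891 0.62317693] 116
side panel [0.65437248 0.66701315 0.67685476]
roof edge [0.67792113 0.67935166]
pad z 0.05505592401167528
```

View pics/q_scene.png

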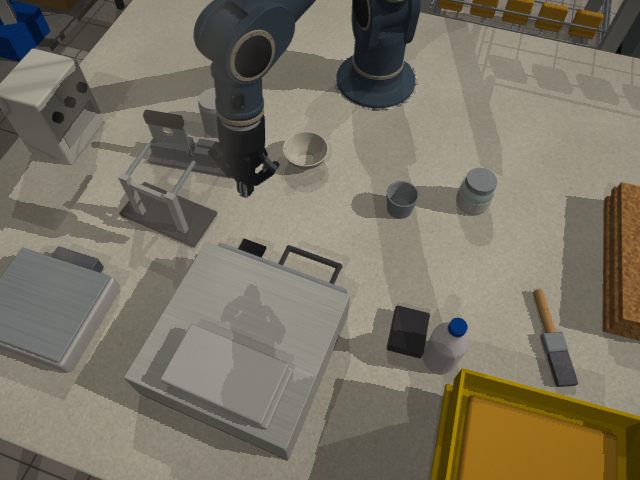

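View pics/q_side.png

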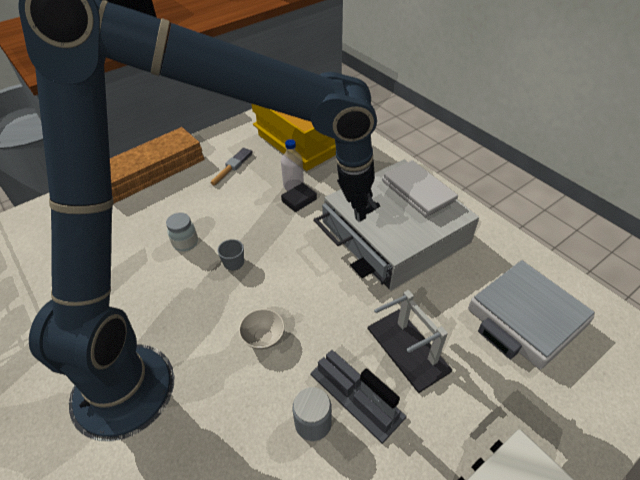

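The bar is 11 mm further in than at the start, but I'm not sure it's fully home. I'll push the panel again, harder.

Run:
```python
from h import *
a=.15; att=tilt_att(a,np.pi/2)
def T(x,y,ztip):
    p=W(U0+x,V0+y,ztip); z=Ro.from_euler('xyz',att).as_matrix()[:,2]; return p-.011*z
robot.move_straight(T(.09,-.0785,.065),vel=.15); st()
r=robot.move_straight(T(.150,-.0785,.0650),vel=.02,contact_N=28); st(r); print(L(robot.sense()['tcp_pos']))
robot.sleep(.3);st(); print(L(robot.sense()['tcp_pos']))
p=robot.sense()['tcp_pos']; robot.move_straight(W(L(p)[0]-.03,L(p)[1],p[2]+.005),vel=.08)
lift(.25)
c,s=np.cos(TH),np.sin(TH)
for n in ("scene","side"):
    P=cloud(robot.grab_frame(n)).reshape(-1,3); p=P[np.isfinite(P[:,2])]
    q=p.copy(); q[:,0]=c*p[:,0]+s*p[:,1]; q[:,1]=-s*p[:,0]+c*p[:,1]
    a=sel(q,.61,.64,.03,.12,.08,.12); print(n,'bar',np.percentile(a[:,0],[2,50,98]),len(a))
    a=sel(q,.65,.70,-.1,.12,.085,.097); print(n,'panel',np.percentile(a[:,0],[2,50,98]))
```

```text
t 51.41 tcp [ 0.6193 -0.0976  0.0768] F [-0.4  0.4  0.2] op 0.003
True t 53.28 tcp [ 0.6507 -0.0996  0.0737] F [-0.   0.9  0. ] op 0.002
[ 0.65550608 -0.06084397  0.07368634]
 t 53.58 tcp [ 0.6503 -0.0992  0.0733] F [-0.4  0.1  0. ] op -0.003
[ 0.65506251 -0.06049361  0.07334787]
scene bar [0.61840987 0.62557456 0.62966128] 260
scene panel [0.65268391 0.67103201 0.67476454]
side bar [0.61511252 0.61958065 0.626382  ] 120
side panel [0.66022483 0.6701384  0.67856685]
```

Run:
```python
from h import *
a=.15; att=tilt_att(a,np.pi/2)
def T(x,y,ztip):
    p=W(U0+x,V0+y,ztip); z=Ro.from_euler('xyz',att).as_matrix()[:,2]; return p-.011*z
robot.move_straight(T(.10,-.0785,.07),vel=.15); st()
r=robot.move_straight(T(.150,-.0785,.0700),vel=.015,contact_N=45); st(r); print(L(robot.sense()['tcp_pos']))
p=robot.sense()['tcp_pos']; robot.move_straight(W(L(p)[0]-.03,L(p)[1],p[2]),vel=.08)
lift(.25)
c,s=np.cos(TH),np.sin(TH)
for n in ("scene","side"):
    P=cloud(pic(n,'z_'+n)).reshape(-1,3); p=P[np.isfinite(P[:,2])]
    q=p.copy(); q[:,0]=c*p[:,0]+s*p[:,1]; q[:,1]=-s*p[:,0]+c*p[:,1]
    a=sel(q,.61,.64,.03,.12,.08,.12); print(n,'bar',np.percentile(a[:,0],[2,50,98]),len(a))
    for m in moulds(p): print(m)
    q=sel(p,.35,.5,-.5,-.3,.11,.17); print('scraper',rect(q),np.percentile(q[:,2],[50,98]))
for yaw in (6.3,186.3,-173.7):
    print(robot.inverse_kinematics([.416,-.3965,.12],dn(np.deg2rad(yaw))),robot.inverse_kinematics([.551,-.384,.21],dn(np.deg2rad(yaw-12.8))))
```

```text
t 56.32 tcp [ 0.6293 -0.0983  0.0818] F [-0.9 -0.4  0.4] op 0.001
True t 58.53 tcp [ 0.6509 -0.1     0.0776] F [0.  0.7 0.1] op -0.002
[ 0.65572417 -0.06125173  0.07762328]
scene bar [0.61770829 0.62547242 0.62944717] 264
((array([344.7, 321. ]), array([74.8, 35.1]), 84.7), np.int64(142), np.float64(0.0505))
scraper (array([ 418.1, -394.8]), array([23.2, 91.7]), 7.4) [0.1358105  0.14310368]
side bar [0.61527774 0.6197051  0.62797941] 121
((array([330. , 290.4]), array([57.3, 17.5]), 13.5), np.int64(72), np.float64(0.0519))
scraper (array([ 415.5, -398. ]), array([21.6, 89.4]), 6.6) [0.13827242 0.14261488]
[ 0.26683208  0.48935395  0.56029553  1.92022781 -0.34598276  0.82806431
  1.12162247] [ 0.13975796  0.54154703  0.60188889  1.60548475 -0.333786    1.09916263
  0.71458826]
[-0.05040054  0.68431081  1.07308337  1.93568308 -0.73363261  0.97830772
 -1.65640623] [-0.17521604  0.81721205  1.25359895  1.62262173 -0.80101231  1.30508621
 -2.04221255]
[-0.05040054  0.68431081  1.07308337  1.93568308 -0.73363261  0.97830772
 -1.65640623] [-0.17521604  0.81721205  1.25359895  1.62262173 -0.80101231  1.30508621
 -2.04221255]
```

View pics/z_side.png

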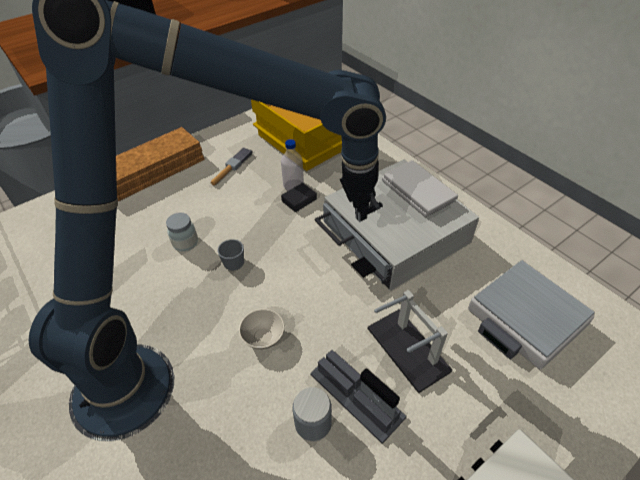

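Another push with a 45 N limit doesn't move the tray, so it's home (bar at 0.6226, which matches 0.439 + 0.184). Now the scraper goes to peg2.

Run:
```python
from h import *
robot.grip(.55,60)
yw=np.deg2rad(6.6); x,y=.4168,-.3965
robot.goto([x,y,.25],dn(yw)); st()
r=robot.move_straight([x,y,.123],vel=.12,contact_N=8); st(r)
robot.grip(.0,60); st('grip')
p=robot.sense()['tcp_pos']
robot.move_straight([p[0],p[1],p[2]+.06],vel=.06); st('up')
robot.move_straight([p[0],p[1],p[2]+.09],vel=.1); st('up')
pic('scene','s1');pic('side','s2')
for n in ("scene","side"):
    P=cloud(robot.grab_frame(n)).reshape(-1,3); q=P[np.isfinite(P[:,2])]
    b=sel(q,.36,.48,-.46,-.33,.115,.172); print(rect(b),b[:,2].min(),len(b))
```

```text
t 62.34 tcp [ 0.4173 -0.396   0.2499] F [-0.6  0.8 -0.4] op 0.551
False t 63.55 tcp [ 0.4172 -0.397   0.1238] F [ 0.1 -0.3 -0.3] op 0.554
grip t 63.91 tcp [ 0.4171 -0.397   0.1238] F [-0.6  1.3  5. ] op 0.225
up t 65.08 tcp [ 0.4169 -0.3967  0.1834] F [ 0.4  0.7 -3.3] op 0.222
up t 65.53 tcp [ 0.4171 -0.397   0.214 ] F [ 0.7  0.6 -1.9] op 0.223
(array([ 417.5, -395.1]), array([10. , 92.8]), 7.2) 0.11500313498116924 650
(array([ 414.4, -396.9]), array([ 5.6, 90.5]), 7.9) 0.11516546002113824 455
```

View pics/s1.png

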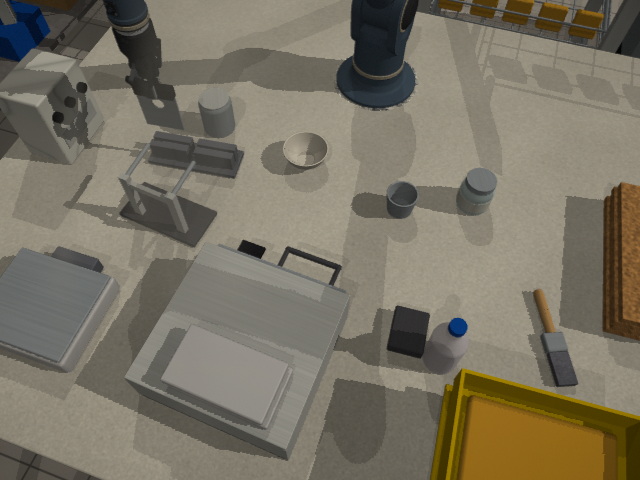

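View pics/s2.png

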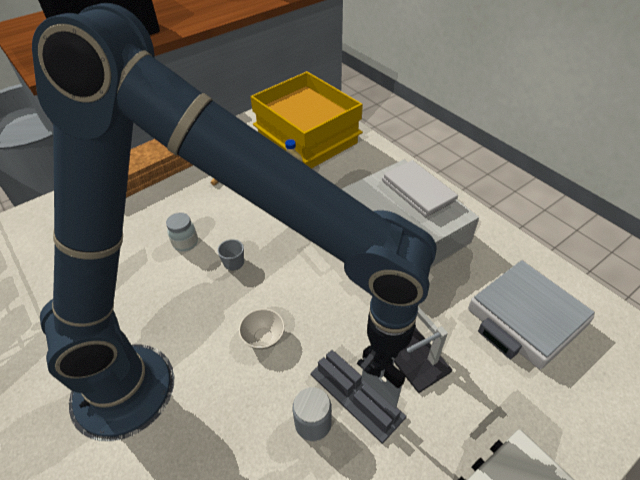

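Run:
```python
from h import *
M=np.array([.551,-.384,.140]); d=np.array([.994,-.110,-.128])
def E(s,dz=0): 
    p=M+s*d; p[2]+=.0388+dz; return p
yw=np.deg2rad(-6.3)
p=E(-.09); p[2]=.214
robot.move_straight(p,vel=.08,attitude=dn(yw)); st()
robot.move_straight([p[0],p[1],.188],vel=.06); st('front')
pic('scene','s3');pic('side','s4')
```

```text
t 66.5 tcp [ 0.461  -0.3744  0.2139] F [-0.4 -0.5 -2.5] op 0.227
front t 67.08 tcp [ 0.4614 -0.3742  0.1877] F [ 0.   0.2 -2.6] op 0.22
```

View pics/s3.png

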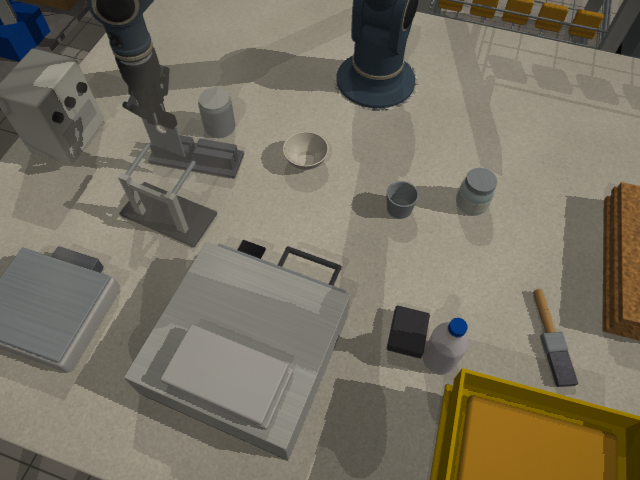

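View pics/s4.png

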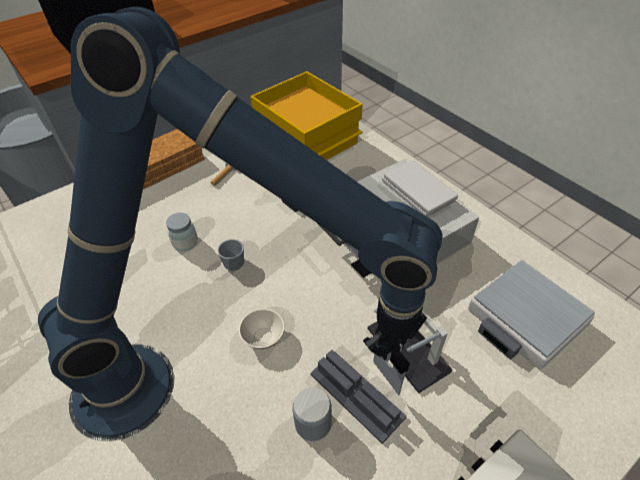

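Run:
```python
import cv2
from h import *
a=cv2.imread('pics/s3.png')[90:220,90:230]; cv2.imwrite('pics/s5.png',cv2.resize(a,None,fx=4,fy=4,interpolation=cv2.INTER_CUBIC))
f=robot.grab_frame('scene')
print('eye',proj(f,[.4614,-.3745,.149]),'tip',proj(f,[.506,-.379,.1458]))
```

```text
eye (np.float64(159.93823781962016), np.float64(128.42500178908244)) tip (np.float64(148.8279500488298), np.float64(143.58118526500513))
```

View pics/s5.png

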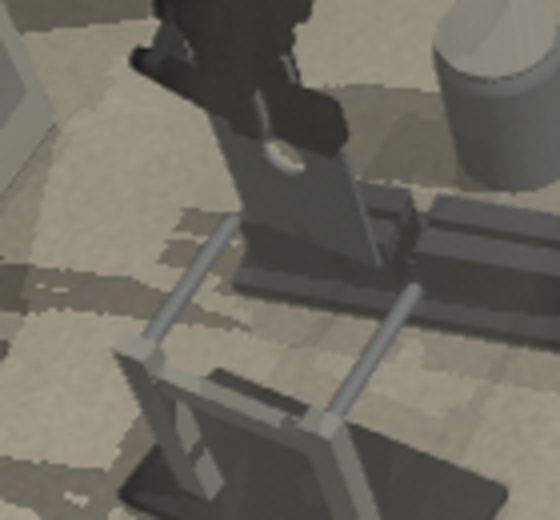

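The hole is at (161,129) and the peg tip at (149,145), both within 1.5 px of what I predicted. I'll slide it on.

Run:
```python
from h import *
M=np.array([.551,-.384,.140]); d=np.array([.994,-.110,-.128])
def E(s,dz=0): 
    p=M+s*d; p[2]+=.0388+dz; return p
r=robot.move_straight(E(-.065),vel=.06,contact_N=6); st(r)
r=robot.move_straight(E(-.006),vel=.04,contact_N=6); st(r)
pic('scene','s6');pic('side','s7')
a=cv2.imread('pics/s6.png')[90:220,90:230]; cv2.imwrite('pics/s8.png',cv2.resize(a,None,fx=4,fy=4,interpolation=cv2.INTER_CUBIC))
```

```text
False t 67.8 tcp [ 0.4864 -0.3768  0.1868] F [ 0.6 -0.2 -3.6] op 0.227
False t 69.43 tcp [ 0.5448 -0.3834  0.1797] F [ 0.5  0.2 -3.4] op 0.223
```

View pics/s8.png

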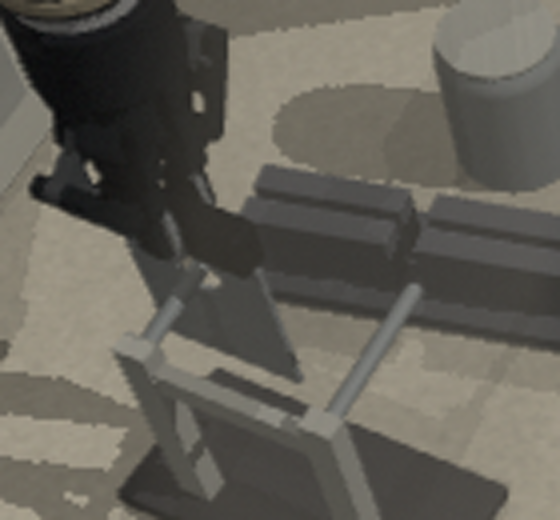

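The peg passes through the hole at (200,275) in the crop. I'll lower it until it bears on the peg, then release.

Run:
```python
from h import *
p=np.array(robot.sense()['tcp_pos'])
r=robot.move_straight(p-[0,0,.011],vel=.015,contact_N=2.2); st(r)
robot.grip(.42,60); robot.sleep(.5); st('open')
lift(.30,vel=.1); robot.sleep(.5)
pic('scene','s9');pic('side','s10')
a=cv2.imread('pics/s9.png')[90:220,90:230]; cv2.imwrite('pics/s11.png',cv2.resize(a,None,fx=4,fy=4,interpolation=cv2.INTER_CUBIC))
```

```text
True t 70.09 tcp [ 0.5448 -0.3833  0.1711] F [0.6 0.3 3.7] op 0.225
open t 70.9 tcp [ 0.5441 -0.3824  0.1698] F [ 0.1 -0.5  0. ] op 0.421
```

View pics/s11.png

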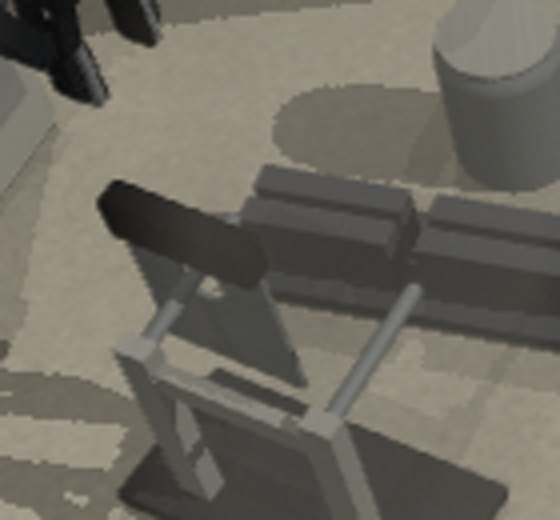

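View pics/s10.png

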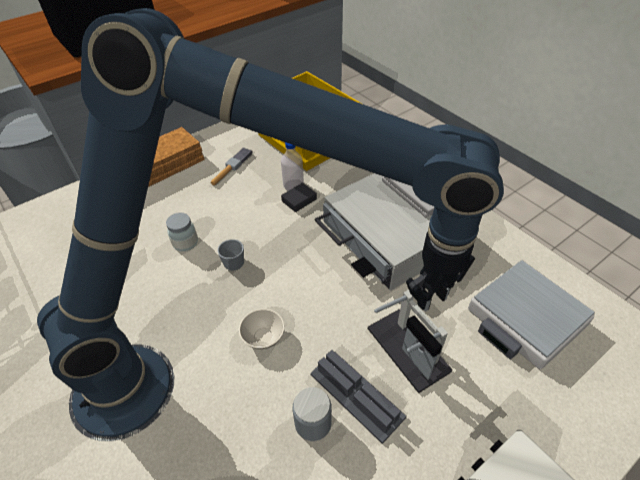

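Run:
```python
from h import *
robot.goto([.45,-.1,.4],dn(0)); robot.sleep(.5); st()
c,s=np.cos(TH),np.sin(TH)
for n in ("scene","side"):
    P=cloud(pic(n,'f_'+n)).reshape(-1,3); p=P[np.isfinite(P[:,2])]
    q=p.copy(); q[:,0]=c*p[:,0]+s*p[:,1]; q[:,1]=-s*p[:,0]+c*p[:,1]
    a=sel(q,.61,.64,.03,.12,.08,.12); print(n,'bar',np.percentile(a[:,0],[2,50,98]),len(a))
    q=sel(p,.5,.6,-.45,-.32,.155,.2); print('scraper grip',rect(q),np.percentile(q[:,2],[2,98]),len(q))
    q=sel(p,.3,.5,.14,.24,.05,.07); print('cup',rect(q))
    q=sel(p,.6,.75,.22,.3,.02,.035); print('weight',rect(q))
```

```text
t 74.65 tcp [ 0.45   -0.1002  0.3999] F [ 0.2 -0.   0.3] op 0.421
scene bar [0.61779576 0.62534024 0.63011968] 263
scraper grip (array([ 546.2, -380.7]), array([90.8, 22.7]), 83.4) [0.16178432 0.1901838 ] 582
cup (array([394.1, 171.4]), array([73.4, 62.1]), 0.1)
weight (array([688.3, 259.4]), array([92.2, 73.5]), 4.4)
side bar [0.61502447 0.62013025 0.62795474] 119
scraper grip (array([ 543.8, -383.6]), array([90.8, 22.1]), 84.6) [0.16149265 0.18966647] 636
cup (array([392.7, 171.2]), array([71.1, 61.1]), 1.1)
weight (array([688.7, 259.7]), array([87.3, 78.6]), 1.5)
```

```bash
sleep 1; ls pics/f_scene.png
```

```text
pics/f_scene.png
```

View pics/f_scene.png

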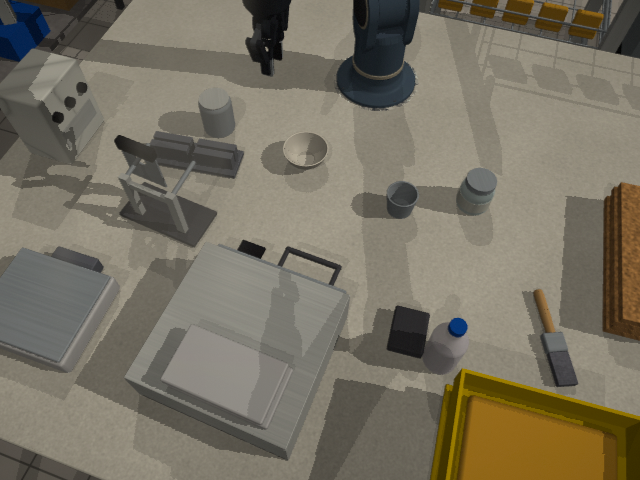

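The tray is home, the scraper hangs still at (140,160), and the cup and weight are where they started. Handing in.

Run:
```python
from plant import robot
print(robot.close_job())
```

```text
the job is handed in; nothing more can be done
None
```

I finished the job and handed it in at about 75 s of the 210 s allowed. The scene held three moulds and one scraper. I pulled the tray out until it locked, stood the moulds side by side on its floor, pressed the release pad and pushed the tray home. Then I hung the scraper on peg2.

**What went differently:**
- **Tray start:** the tray seems to have started about 13 mm out, not fully home. My first two pulls stopped on contact at about 0.17 m from there. The pad had popped up 6 mm, which I took as locked.
- **First push home:** when I checked, it was about 3.6 mm short. A second push closed that gap, and a third with a 45 N limit did not move it.

**Last checks:**
- **Tray:** the handle bar sits at 0.623 m, as expected for fully home, within the 2–3 mm the two cameras differ by.
- **Scraper:** it hangs upright and still, with the peg through its hole.
- **Cup and weight:** neither has moved.
- **Moulds:** all three stood upright on the tray floor when I last saw them, just before the push. I could not see inside the closed cabinet afterwards, so how they stand now is unconfirmed.

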